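# Snap the bearing cover home on a die housing

## Task

Of the two flanged steel bearing housings, one has its round cover still standing proud on its boss. Take hold of the seating tool (the upright one with the wide disc foot), press its foot squarely and centrally down on that cover until it clicks fully home, keeping the tool in the gripper while you press, then stand the tool upright on the bare bench top. Leave the slim drift standing where it is.

Things in the scene. Friction and masses are not known exactly. Their poses are not given: they have to be found in the camera images.
- seater: Seating tool, loose, upright: turned steel, 105 mm tall. Flat disc foot 46 mm across and 12 mm high, 22 mm neck; from 40 to 105 mm above the foot's underside a round handle 30 mm across with a dark wooden sleeve (grip from above at about 75 mm). About 0.2 kg. Origin: centre of the foot's underside, z up the handle.
- cover_top (a point): Centre of the proud cover's flat top; z up. Bare-metal rim 54 mm across, 4 mm thick, on a narrower plug, in the boss (76 mm across, face 45 mm above the bench) of a fixed dark steel housing (flange 120 mm across, 15 mm thick). Top 59 mm above the bench when proud, 49 mm when home. A second, identical housing with its cover already home stands nearby.
- cover (a joint): How far the proud cover is pressed in, in m: 0 as it stands, 0.010 fully home. It only slides straight down. It springs against you with up to 16 N at 2 mm, fading to none at 6 mm; past that it snaps home by itself and stays. Let go before 6 mm and it springs back up.
- drift: A bystander: a plain straight steel bar (drift) 24 mm in diameter and 110 mm tall, with no foot disc, loose, standing upright on the bench. Origin at the centre of its underside, z up.
Mind the look-alikes: they are no part of the job. Leave any red look-alike of the seater alone.

How it is judged:
By the outcome, as a careful person would: the job done as asked, in the order asked, and still so for the second after the job is handed in, with the robot touching nothing.
It also fails if it takes over 51 s, if anything falls off the work surface, if the arm or the gripper's body presses on something with over 40 N, if the wrist force passes 120 N, or if a joint passes its speed limit or range.

## Robot

A 7-joint arm with a two-finger parallel gripper is mounted at the origin on the work surface. World frame = base frame: x ahead of the robot, y to its left, z up, the work surface at z = 0. Lengths are in m, angles in rad, forces in N, time in s.
With the tool pointing down it reaches from about 0.425 to 0.95 m from the base axis. Payload 4.7 kg.
Tool frame: the origin (TCP) lies on the centre line of the jaws, within the pads' length; the fingertips stand robot.nose_length ahead of it and the grasp point (between the pads) lies 8 mm behind it (robot.nose_length is the distance from the TCP to the fingertips, in m); z points along the fingers, y is the line along which they close (so a half turn about z gives the same grasp; the last joint's range is limited). The gripper opens to 85 mm and grips with 20 to 120 N. Pads are 22 mm wide; open, the fingers measure 114 mm over their backs; the gripper's body (76 mm by 85 mm) begins 54 mm behind the grasp point. The pads swing forward as they close: fully open they stand 13 mm farther back than shut.
Start: joints at [-1.232, 0.469, -0.049, 1.532, 0.024, 1.141, -0.082], TCP at [0.243, 0.63, 0.242] pointing down, gripper open.
Joint ranges: [-2.59, 2.59], [-0.33, 1.99], [-1.39, 1.29], [0.1, 2.45], [-1.04, 4.18], [0.21, 1.99], [-2.66, 2.66]. Speed limits (rad/s): [2.57, 2.57, 3.14, 3.14, 3.14, 3.14, 3.14].

## Interface

Orientations are given as [roll, pitch, yaw] about the fixed x, y, z axes, in that order (R = Rz(yaw) Ry(pitch) Rx(roll)).
In Python, from plant import robot gives the robot as it stands. Calls block until the motion is done:
- robot.goto(position, orientation): joint-space move of the TCP to a pose.
- robot.move_straight(position, vel=0.15, attitude=None, contact_N=None): straight line of the TCP; attitude=None keeps the orientation; vel is the mean speed in m/s. With contact_N (N) it stops when the force on the tool has changed by that much, and returns True; else False.
- robot.move_joints(angles): joint-space move.
- robot.grip(opening, strength=None): opening from 0.0 (shut) to 1.0 (fully open); strength is the grip in N (None keeps the last); returns when the fingers have stopped.
- robot.sleep(seconds).
- robot.inverse_kinematics(position, orientation): joint angles nearest the present ones, or None.
- robot.sense(): the state.
- robot.grab_frame(name): name is "scene" or "side" or "wrist"; returns a dict with "image" (400x640x3 uint8, red, green, blue), "range_z" (400x640 float32, m along the optical axis (not along the pixel's ray), 0 where there is no reading), "fx", "fy", "cx", "cy" (pixels), "dist_coeffs" ([k1, k2, p1, p2, k3] as OpenCV has them; the pictures are not rectified), "R" (3x3) and "t" (3): a world point X has camera coordinates R X + t. Camera axes: x right, y down, z forward; pixel columns grow to the right and rows downward; lengths in m; the calibration is good to about 2 mm. A picture is of the moment at which its call begins.
A pose or a line that the arm cannot do raises robot.IKError and nothing moves.
- robot.close_job(): hands the job in; it is judged then, once.
The state is a dict: "t": time; "joint_pos": joint angles; "joint_velocities": joint speeds; "effort": joint torques, N m; "tcp_pos": TCP position; "tcp_rot": TCP orientation; "wrist_force": force on the tool from outside, world axes, zero at the start; "torque": the same for the moment, N m; "opening": opening from 0.0 (shut) to 1.0 (fully open); "gripper_force": force on a finger pad.
Only numpy, scipy, OpenCV 4.12 (cv2) and the standard library are available. Lean on these libraries where they do the work, as an engineer would, in place of code of your own. Each camera call takes 0.05 s, during which the arm holds its last target. There are 200 camera calls.

## Working session

There is one attempt and no reset: what is moved stays moved. The work goes in short steps, each a Python script; the robot and the scene stay as the last script left them, time stands still between calls to the robot, and variables do not carry over. Pictures are saved under pics/ and viewed, at most 10 in all, crops included, and the job is handed in when it is done.

```bash
ls; mkdir -p pics; cat > h.py <<'E'
import numpy as np, cv2
from plant import robot
def frame(n,save=None):
    f=robot.grab_frame(n)
    if save: cv2.imwrite('pics/'+save,f['image'][:,:,::-1])
    np.savez('/tmp/'+n+'.npz',**{k:np.asarray(v) for k,v in f.items()})
    return f
def load(n): return dict(np.load('/tmp/'+n+'.npz'))
def K(f): return np.array([[f['fx'],0,f['cx']],[0,f['fy'],f['cy']],[0,0,1]],float)
def rays(f,uv):
    p=cv2.undistortPoints(np.array(uv,float).reshape(-1,1,2),K(f),np.array(f['dist_coeffs'],float))[:,0]
    R=np.array(f['R']);t=np.array(f['t'])
    return -R.T@t, np.c_[p,np.ones(len(p))]@R
def onplane(f,uv,z):
    o,d=rays(f,uv); return o+d*((z-o[2])/d[:,2])[:,None]
def cloud(f):
    v,u=np.mgrid[0:400,0:640]; o,d=rays(f,np.c_[u.ravel(),v.ravel()])
    return (o+d*np.array(f['range_z']).reshape(-1,1)).reshape(400,640,3)
E
python3 - <<'E'
from h import *
a=frame('scene','scene.png');b=frame('side','side.png')
s=robot.sense();print(s,robot.nose_length)
for f in(a,b):print(-np.array(f['R']).T@f['t'])
E
```

```text
pics
{'t': 0.1, 'joint_pos': array([-1.23190397,  0.46933687, -0.04859533,  1.53353128,  0.02409988,
        1.1409864 , -0.08230525]), 'joint_velocities': array([ 0.00145463, -0.00314744, -0.0020685 , -0.00291   ,  0.00059571,
       -0.00220074, -0.00156127]), 'effort': array([ 9.51754409e-04, -5.11512029e+01, -4.68388887e-02, -2.38390142e+01,
        1.07935086e-02,  4.38764124e-03,  2.39324601e-05]), 'tcp_pos': array([0.24251252, 0.62941543, 0.24140075]), 'tcp_rot': array([-3.13991718e+00,  5.60498319e-05,  2.77382345e+00]), 'wrist_force': array([ 0.15320756,  0.25221367, -0.50242398]), 'torque': array([-0.03062765, -0.01223051,  0.080304  ]), 'gripper_force': 0.0, 'opening': 0.9979194227193862} 0.011
[ 1.14905523 -0.08600645  0.48297711]
[0.24729861 0.32616166 0.59876825]
```

View pics/scene.png

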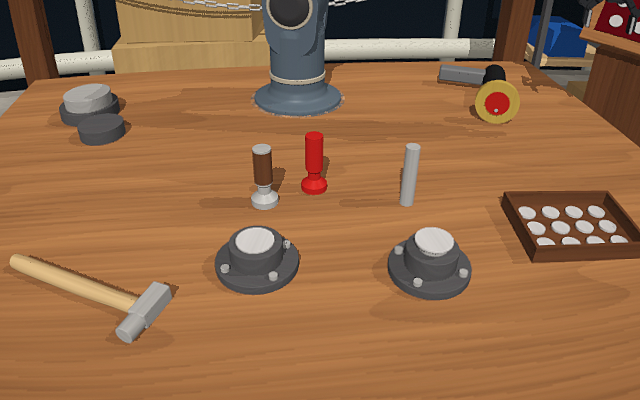

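View pics/side.png

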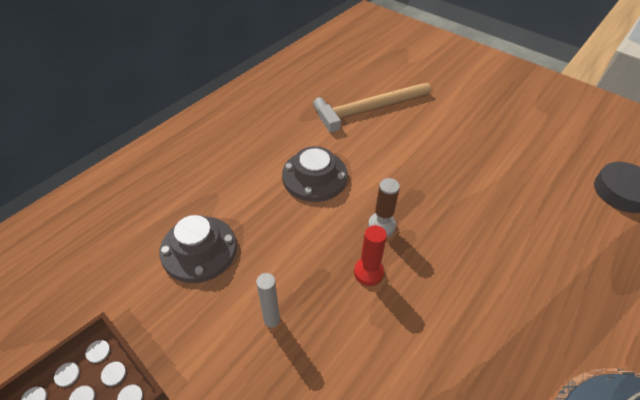

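The seater candidates in the scene view are the brown-handled tool with a disc foot (262,178), the red look-alike (314,163) and the footless drift (409,175). I choose the brown one. The covers are at (255,240), which looks home, and (435,240), which looks proud (side view 193,230). I'll measure both and check a crop.

```bash
python3 - <<'E'
from h import *
S=load('scene');D=load('side')
boxes={'scene':dict(coverL=(225,220,285,262),coverR=(405,222,465,262),seater_top=(250,142,275,154),drift_top=(400,140,422,152),red_top=(303,130,325,142)),
'side':dict(coverL=(295,145,335,175),coverR=(170,212,215,248),seater_top=(376,176,402,194),drift_top=(255,272,278,290),red_top=(362,225,388,242))}
zs=dict(coverL=.049,coverR=.059,seater_top=.105,drift_top=.110,red_top=.105)
for n,f in(('scene',S),('side',D)):
    C=cloud(f);hsv=cv2.cvtColor(f['image'],cv2.COLOR_RGB2HSV)
    for k,(a,b,c,d) in boxes[n].items():
        h=hsv[b:d,a:c]; 
        m=((h[...,1]>150)&((h[...,0]<6)|(h[...,0]>174)) if k=='red_top' else (h[...,1]<60)&(h[...,2]>(190 if 'cover' in k else 110))).astype(np.uint8)
        nn,l,st,ce=cv2.connectedComponentsWithStats(m); i=1+st[1:,4].argmax(); mm=l==i
        P=C[b:d,a:c][mm]; P=P[P[:,2]>.02]
        z=np.percentile(P[:,2],[10,50,90]); top=P[abs(P[:,2]-z[2])<.004]
        ct=ce[i]+[a,b]
        print(n,k,st[i,4],ct.round(1),'z',z.round(4),'topmid',((top.min(0)+top.max(0))/2).round(4),'ext',np.ptp(top,axis=0).round(3),'ray',onplane(f,[ct],zs[k]).round(4))
    # seater foot/drift base heights
im=S['image'][120:300,200:480,::-1];im2=D['image'][130:330,140:420,::-1]
cv2.imwrite('pics/crop.png',np.hstack([cv2.resize(im,(400,257)),cv2.resize(im2,(400,257))]))
E
```

```text
scene coverL 751 [254.5 240. ] z [0.0476 0.0486 0.0497] topmid [ 0.6083 -0.1083  0.0486] ext [0.053 0.051 0.005] ray [[ 0.6096 -0.1083  0.049 ]]
scene coverR 771 [434.  239.6] z [0.0578 0.059  0.06  ] topmid [0.6471 0.1344 0.059 ] ext [0.055 0.052 0.005] ray [[0.649  0.1343 0.059 ]]
scene seater_top 164 [261.1 148.6] z [0.1032 0.1049 0.106 ] topmid [ 0.4492 -0.0926  0.1048] ext [0.028 0.029 0.006] ray [[ 0.4513 -0.0925  0.105 ]]
scene drift_top 118 [412.6 147.2] z [0.1058 0.1098 0.1109] topmid [0.4764 0.1467 0.1094] ext [0.024 0.022 0.005] ray [[0.4804 0.1455 0.11  ]]
scene red_top 175 [313.5 136.6] z [0.1006 0.1048 0.1057] topmid [ 0.415  -0.005   0.1042] ext [0.035 0.029 0.005] ray [[ 0.4191 -0.0056  0.105 ]]
side coverL 482 [314.3 158.8] z [0.0486 0.0499 0.0512] topmid [ 0.6039 -0.1095  0.0498] ext [0.05  0.053 0.005] ray [[ 0.6044 -0.1099  0.049 ]]
side coverR 788 [191.3 228.9] z [0.0583 0.0594 0.0605] topmid [0.6441 0.1336 0.0594] ext [0.054 0.052 0.006] ray [[0.6445 0.1335 0.059 ]]
side seater_top 235 [389.  185.3] z [0.1047 0.1059 0.107 ] topmid [ 0.445  -0.0934  0.1056] ext [0.029 0.028 0.004] ray [[ 0.4451 -0.0936  0.105 ]]
side drift_top 253 [265.2 281.4] z [0.1091 0.1105 0.1116] topmid [0.4729 0.1462 0.1106] ext [0.023 0.023 0.005] ray [[0.4728 0.1463 0.11  ]]
side red_top 312 [374.6 234.2] z [0.1041 0.1056 0.1069] topmid [ 0.4098 -0.0053  0.1057] ext [0.03  0.03  0.005] ray [[ 0.4102 -0.0046  0.105 ]]
```

View pics/crop.png

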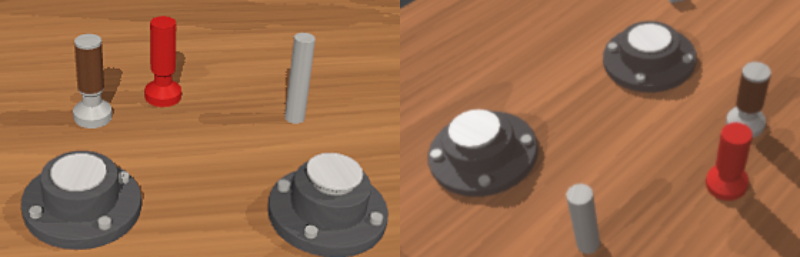

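The crop confirms it. The brown-handled, disc-footed seater (top z 0.105) is at about (0.447,-0.093). The right-hand cover has z 0.059, so it is the proud one, at about (0.646,0.134). The other cover is at 0.049, so it is home. Sizes match in both views, and the seater-to-cover offset agrees within 1 mm. Next I'll grasp.

```bash
python3 - <<'E'
from h import *
p=np.array([.4476,-.093]);
best=None
for y in(0.,np.pi):
    q=robot.inverse_kinematics([*p,.067],[np.pi,0,y]); q2=robot.inverse_kinematics([.6455,.134,.2],[np.pi,0,y]); print(y,q,q2)
    if q is not None and q2 is not None and (best is None or abs(q[6])<abs(best[1][6])): best=(y,q)
o=[np.pi,0,best[0]];print(o)
robot.grip(1.0,80)
robot.goto([*p,.20],o); 
f=frame('wrist','wrist1.png')
print(robot.sense()['t'],robot.sense()['tcp_pos'])
C=cloud(f);m=(C[...,2]>.100)&(C[...,2]<.109)&(abs(C[...,0]-p[0])<.04)&(abs(C[...,1]-p[1])<.04)
P=C[m]; print(len(P)); 
if len(P): print(((P.min(0)+P.max(0))/2).round(4),np.ptp(P,axis=0).round(3))
E
```

```text
0.0 [-0.63197995  0.55625722  0.97254023  2.23231021 -0.7301204   0.71308684
 -0.71314734] [-0.71085168  0.54114152  0.64747412  1.64908344 -0.36123878  1.07397311
 -1.52838323]
3.141592653589793 [-0.19394454  0.38948131  0.3734488   2.21184121 -0.25564646  0.57976024
  1.93987853] [-0.37869585  0.47842578  0.15551974  1.62826738 -0.08271719  1.04133876
  1.37224276]
[3.141592653589793, 0, 0.0]
3.025 [ 0.44801694 -0.0922831   0.19998798]
1304
[ 0.4459 -0.093   0.1035] [0.03  0.03  0.007]
```

View pics/wrist1.png

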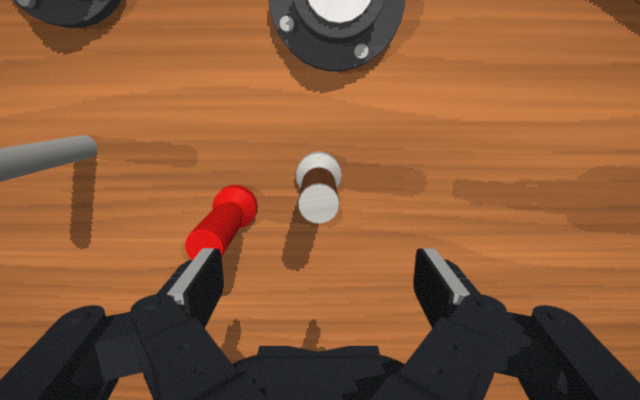

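The wrist view shows the seater top at (319,202), centred between the open fingers, with the red look-alike at (205,245) outside the left finger. Its measured y offset of 88 mm leaves clearance. I'll descend, grip, lift and carry it over the cover, then check the alignment.

```bash
python3 - <<'E'
from h import *
o=[np.pi,0,0]
hit=robot.move_straight([.4465,-.093,.067],vel=.1,contact_N=6); print('hit',hit)
if hit: raise SystemExit
robot.grip(0.0,80); s=robot.sense(); print(s['opening'],s['gripper_force'],s['tcp_pos'],s['wrist_force'])
robot.move_straight([.4465,-.093,.20],vel=.12,attitude=o)
robot.goto([.6457,.134,.20],o); robot.sleep(.3)
s=robot.sense();print(s['t'],s['tcp_pos'],s['tcp_rot'],s['opening'],s['wrist_force'])
a=frame('scene','scene2.png');b=frame('side')
for f in(a,b):
    C=cloud(f); hsv=cv2.cvtColor(f['image'],cv2.COLOR_RGB2HSV)
    near=(abs(C[...,0]-.6457)<.05)&(abs(C[...,1]-.134)<.05)
    g=(hsv[...,1]<70)&(hsv[...,2]>130)
    for lo,hi in((.055,.063),(.125,.136),(.136,.144),(.144,.160)):
        P=C[near&g&(C[...,2]>lo)&(C[...,2]<hi)]
        if len(P)>5: print(lo,len(P),P.min(0).round(4),P.max(0).round(4),P.mean(0).round(4))
i=a['image'][60:280,340:540,::-1];j=b['image'][60:280,90:290,::-1]
cv2.imwrite('pics/c2.png',np.hstack([cv2.resize(i,(400,440)),cv2.resize(j,(400,440))]))
E
```

```text
hit False
0.3350854135952185 78.35987448692322 [ 0.44666441 -0.09280561  0.06733811] [-1.15430127  1.65001055  6.04566386]
7.7833 [0.64553564 0.1331027  0.20052246] [-3.14107620e+00 -3.88887867e-04 -1.38085433e-03] 0.3364834325981658 [ 0.45735265 -0.23668915 -2.05710511]
0.055 776 [0.6214 0.1077 0.0552] [0.6747 0.1609 0.0612] [0.6492 0.134  0.0589]
0.125 53 [0.6517 0.1111 0.1321] [0.6701 0.1525 0.136 ] [0.6642 0.1264 0.1345]
0.136 175 [0.6524 0.1114 0.136 ] [0.6712 0.1525 0.144 ] [0.6652 0.1279 0.14  ]
0.144 506 [0.6328 0.1102 0.144 ] [0.6705 0.155  0.16  ] [0.6571 0.1292 0.1502]
0.055 811 [0.617  0.1075 0.0564] [0.6704 0.1604 0.0626] [0.6429 0.1345 0.0594]
0.136 8 [0.6275 0.1134 0.1363] [0.65   0.1547 0.1432] [0.6382 0.148  0.1378]
0.144 306 [0.6258 0.1091 0.1443] [0.667  0.1553 0.16  ] [0.6403 0.1398 0.15  ]
```

View pics/c2.png

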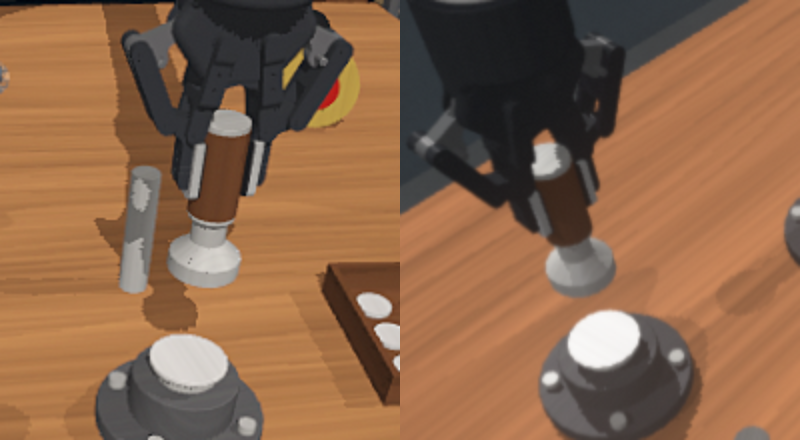

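The crop shows the seater held firmly, with its foot at about (205,260) in the left panel above the proud cover at (190,360). In y the foot sits about 2 mm low. I'll check the tilt from the saved frames.

```bash
python3 - <<'E'
from h import *
for n in('scene','side'):
    f=load(n);C=cloud(f);h=cv2.cvtColor(f['image'],cv2.COLOR_RGB2HSV)
    near=(abs(C[...,0]-.6457)<.03)&(abs(C[...,1]-.134)<.03)
    br=near&(h[...,1]>90)&(h[...,0]<20)&(C[...,2]>.17)&(C[...,2]<.236)
    tp=near&(h[...,1]<50)&(h[...,2]>150)&(C[...,2]>.228)&(C[...,2]<.25)
    P=C[tp];print(n,'top',len(P),P.min(0).round(4),P.max(0).round(4))
    cam=-f['R'].T@f['t']
    for z in np.arange(.175,.235,.01):   # circle fit r=15 per slice
        P=C[br&(abs(C[...,2]-z)<.005)]
        if len(P)<15: continue
        from scipy.optimize import least_squares
        d=P[:,:2].mean(0)-cam[:2];c0=P[:,:2].mean(0)+.012*d/np.linalg.norm(d)
        r=least_squares(lambda c:np.hypot(*(P[:,:2]-c).T)-.015,c0,loss='soft_l1',f_scale=.001);print(z.round(3),len(P),r.x.round(4))
E
```

```text
scene top 218 [0.6351 0.1208 0.2342] [0.6628 0.1472 0.2392]
0.175 63 [0.6467 0.1334]
0.185 164 [0.6467 0.1332]
0.195 156 [0.6465 0.1331]
0.205 156 [0.6466 0.1335]
0.215 158 [0.6468 0.1333]
0.225 161 [0.6471 0.1331]
side top 165 [0.6313 0.1192 0.2371] [0.6565 0.1434 0.2405]
0.175 33 [0.6442 0.132 ]
0.185 126 [0.6439 0.132 ]
0.195 120 [0.6439 0.1317]
0.205 141 [0.6441 0.1322]
0.215 126 [0.644  0.1321]
0.225 135 [0.6441 0.1319]
```

The tool is upright. A correction of about +0.5 mm in x and +1.4 mm in y centres it, then I press.

```bash
python3 - <<'E'
from h import *
o=[np.pi,0,0]; x,y=.6462,.1355
robot.move_straight([x,y,.132],vel=.08,attitude=o); s=robot.sense();print(s['tcp_pos'],s['wrist_force'])
h=robot.move_straight([x,y,.1135],vel=.02,attitude=o,contact_N=35); s=robot.sense();print(h,s['t'],s['tcp_pos'],s['wrist_force'],s['opening'])
robot.sleep(.3); s=robot.sense();print(s['tcp_pos'],s['wrist_force'])
robot.move_straight([x,y,.20],vel=.1,attitude=o); robot.sleep(.2)
s=robot.sense();print(s['t'],s['tcp_pos'],s['opening'])
for n in('scene','side'):
    f=frame(n,n+'3.png'); C=cloud(f);h=cv2.cvtColor(f['image'],cv2.COLOR_RGB2HSV)
    P=C[(abs(C[...,0]-.646)<.025)&(abs(C[...,1]-.134)<.025)&(h[...,1]<60)&(h[...,2]>150)&(C[...,2]<.08)&(C[...,2]>.046)]
    print(n,len(P),np.percentile(P[:,2],[10,50,90]).round(4))
E
```

```text
[0.64670982 0.13534527 0.13257618] [ 0.26448626  0.14183451 -1.86916459]
False 9.9583 [0.64696769 0.13547882 0.11619674] [-4.63673038  0.24046329 14.55736735] 0.3321907145149957
[0.64694919 0.13546058 0.11618883] [-4.32392979  0.48754329 15.28123082]
11.475 [0.64587209 0.13545231 0.19929634] 0.333675758024993
scene 727 [0.0478 0.0491 0.0501]
side 734 [0.0482 0.0493 0.0506]
```

The cover top now reads 0.049 in both views, so it is home. I'll stand the tool on clear bench at (0.54,0.02), more than 130 mm from everything.

```bash
python3 - <<'E'
from h import *
o=[np.pi,0,0]; x,y=.54,.02
robot.goto([x,y,.2],o)
robot.move_straight([x,y,.078],vel=.1,attitude=o); robot.sleep(.2)
h=robot.move_straight([x,y,.064],vel=.015,attitude=o,contact_N=5); s=robot.sense();print(h,s['tcp_pos'],s['wrist_force'])
robot.grip(1.0); robot.sleep(.2)
robot.move_straight([x,y,.25],vel=.12,attitude=o)
robot.goto([.5,-.2,.3],o); robot.sleep(.2)
print(robot.sense()['t'])
for n in('scene','side'):
    f=frame(n,n+'4.png'); C=cloud(f);hh=cv2.cvtColor(f['image'],cv2.COLOR_RGB2HSV); g=(hh[...,1]<60)&(hh[...,2]>110)
    for k,c,zl,zh in(('cover',(.646,.134),.046,.07),('top',(x,y),.10,.11),('foot',(x,y),.002,.03),('drift',(.475,.146),.105,.115)):
        P=C[(np.hypot(C[...,0]-c[0],C[...,1]-c[1])<.035)&g&(C[...,2]>zl)&(C[...,2]<zh)]
        if len(P): print(n,k,len(P),P.min(0).round(4),np.median(P,0).round(4),P.max(0).round(4))
E
```

```text
True [0.5399108  0.02001981 0.06735327] [-0.46704817  0.02966193  4.37604135]
18.0917
scene cover 791 [0.6188 0.1076 0.0462] [0.6495 0.1342 0.049 ] [0.6744 0.1619 0.0516]
scene top 205 [0.5269 0.0061 0.1008] [0.5441 0.0198 0.1047] [0.5571 0.034  0.1065]
scene foot 505 [ 0.5274 -0.0017  0.0023] [0.554  0.0176 0.0149] [0.5656 0.0432 0.0299]
scene drift 113 [0.4631 0.1353 0.1051] [0.4805 0.1462 0.11  ] [0.4896 0.1577 0.1118]
side cover 835 [0.6166 0.1047 0.046 ] [0.6434 0.1343 0.0494] [0.6792 0.1602 0.0522]
side top 248 [0.5239 0.0038 0.1011] [0.5378 0.0193 0.1056] [0.5518 0.034  0.1085]
side foot 346 [ 0.5159 -0.002   0.0026] [0.5315 0.03   0.0165] [0.5602 0.0421 0.0284]
side drift 258 [0.4611 0.1349 0.105 ] [0.4721 0.147  0.1106] [0.4841 0.1579 0.1136]
```

View pics/scene4.png

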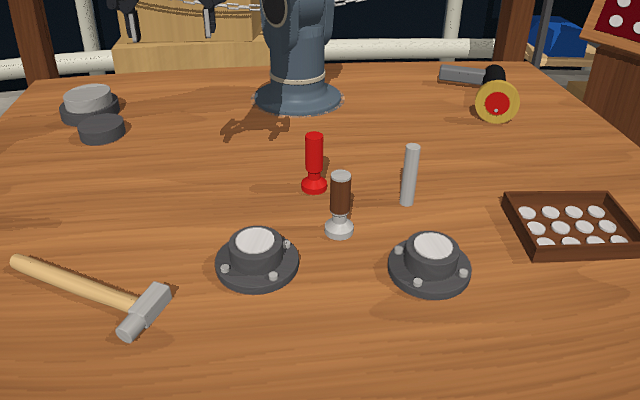

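The seater stands upright at (340,205), the cover is home at (433,245), and the drift (409,175) and red tool (314,163) are unmoved. I'll hand the job in.

```bash
python3 -c "
from plant import robot
print(robot.close_job())"
```

```text
the job is handed in; nothing more can be done
None
```

The proud cover is pressed fully home (top at 49 mm in both views), the seater stands upright on clear bench at (0.54, 0.02), the drift and red look-alike were left alone, and I handed the job in after about 18 s of robot time; no verdict was returned.

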